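# Unlock the guest's valuables box and hold the key turned

### The arm

A 6-joint arm with a two-finger parallel gripper is mounted at the origin on the work surface. World frame = base frame: x ahead of the robot, y to its left, z up, the work surface at z = 0. Lengths are in m, angles in rad, forces in N, time in s.
With the tool pointing down it reaches from about 0.375 to 0.975 m from the base axis. Payload 3.8 kg.
Tool frame: the origin (TCP) lies midway between the tips of the shut fingers; the grasp point (between the pads) lies 19 mm behind it; z points along the fingers, y is the line along which they close (so a half turn about z gives the same grasp; the last joint's range is limited). The gripper opens to 85 mm and grips with 20 to 120 N. Pads are 22 mm wide; open, the fingers measure 114 mm over their backs; the gripper's body (76 mm by 85 mm) begins 54 mm behind the grasp point. The pads swing forward as they close: fully open they stand 13 mm farther back than shut.
Start: joints at [-1.297, 0.264, 1.604, -0, 1.274, -0.037], TCP at [0.206, -0.643, 0.201] pointing down, gripper open.
Joint ranges: [-2.63, 2.63], [-0.94, 2.18], [0.31, 2.57], [-1.31, 4.45], [0, 2.66], [-2.55, 2.55]. Speed limits (rad/s): [2.57, 2.57, 3.14, 3.14, 3.14, 3.14].

### API

Orientations are given as a rotation vector (axis times angle).
In Python, from workcell import bot, cams gives the robot as it stands.
- The arm moves only by the tool play_rows, never from a script. Its argument "rows" is a list of rows, each a list of 2 entries, a list of its own where there are three numbers: the shift along the tool's x, y, z scaled (see below), then the turn, a rotation vector about the tool's x, y, z scaled (see below). A call has 1 to 20 rows; each row is the pose to reach, as a shift and turn from the pose commanded when the call began, along the tool's axes at that moment; what a row does not reach only later rows make up. The controller multiplies each number of a shift by 250 mm and each number of a turn by 45 degrees. A row lasts 1/12 s, in which the tool goes at most 41.7 mm and 7.16 degrees, less where a joint would pass 70% of its speed; a pose out of reach is approached as far as the arm can. A call with a number of a shift or a turn outside -1 to 1 is refused whole. A call with a gripper value outside its range is refused whole. "claw" is the opening, from -1 (shut) to 1 (fully open), set as the call begins (left out, the last holds). The fingers move at their own pace and stop on an object; "newtons" is the grip in N (left out, the last holds). Time passes only in rows, so rows that repeat a pose let the fingers close. It gives the time, the measured TCP pose, the force, the opening and the grip force at its end, in the units of the state.
- bot.read_state(): the state, without advancing time (a new reading comes with each control period).
- cams.read_camera(name): name is "scene" or "top" or "wrist"; returns a dict with "image" (384x512x3 uint8, red, green, blue), "K" (3x3 intrinsics, pixels), "T" (4x4, takes a point from camera to world coordinates); the wrist camera has in their place "mount" (4x4, takes a point from camera to tool coordinates, whose origin is the TCP and whose axes are the flange's). Camera axes: x right, y down, z forward; pixel columns grow to the right and rows downward; lengths in m; the calibration is good to about 2 mm. A picture is of the moment at which its call begins: read the wrist's pose just before it. There is no depth.
- bot.finish_job(): hands the job in; it is judged then, once.
The state is a dict: "time": time; "q": joint angles; "joint_vel": joint speeds; "joint_torque": joint torques, N m; "tool_pos": TCP position; "tcp_rot": TCP orientation; "wrist_force": force on the tool from outside, world axes, zero at the start; "torque": the same for the moment, N m; "width": opening from 0.0 (shut) to 1.0 (fully open); "grip_force": force on a finger pad.
Only numpy, scipy, OpenCV 4.12 (cv2) and the standard library are available. Lean on these libraries where they do the work, as an engineer would, in place of code of your own. Each camera call takes 0.05 s, during which the arm holds its last target. There are 200 camera calls.

### The job

Take the key with the flat rectangular head out of the wooden key block, push it fully home into the lock on top of the grey valuables box (the pins are sticky, so press firmly and wiggle it a little), and only then turn it a quarter turn clockwise as seen from above. The lock springs back, so finish while still gripping the key and holding it turned, for the guest to lift the lid. Leave the round-headed key, the mug and the canister where they are.

Things in the scene. Friction and masses are not known exactly. Their poses are not given: they have to be found in the camera images.
- key: Key to use, standing blade down in the block. Black rectangular head 10 (x) x 30 (y) mm, z 12 to 44 mm; grip across the 10 mm. Below: steel neck 7 x 14 mm, shoulder 10 x 23 mm, 3 high. Flat steel blade 4 (x) x 12 (y) mm, z 0 to -30 mm, last 7 mm tapered. Origin: underside of the shoulder, on the blade's axis; z up. Fits the lock either way round. 35 to 70 g.
- roundkey: The other key, to be left alone: same steel shoulder and blade, but a black plastic round upright knob 26 mm across and 26 mm tall as head (z = 12 to 38 mm). It stands in the other slot of the block. Origin as for the key.
- keyblock: Fixed brown wooden block 60 (x) x 140 (y) x 45 mm high, origin at the centre of its underside. Two vertical slots, 5.2 (x) x 13.2 (y) mm, 36 mm deep, in its top at y = -36 and +36 mm; either key may stand in either slot, shoulder resting on the top, axes parallel to the block's.
- lockbox: Fixed grey metal valuables box 160 (x) x 200 (y) x 85 mm high, origin at the centre of its underside. The lock's axis is vertical, at x = -30, y = 0 mm of the box, in a steel bezel ring (29 mm inside, 52 mm outside diameter) that rises 3 mm above the box's top.
- keyway (a point): Centre of the keyway's mouth in the brass plug's face, 86 mm above the desk; z up, turns with the plug, unturned parallel to the box. Slot 5.8 (x) x 14.4 (y) mm, flared to 10 x 18.4 in its top 3 mm, deeper than the blade. Sticky sprung pins on both x sides at 10 and 18 mm depth: 5 to 12 N to push past. Key home: its origin here, shoulder on the face, its y along this y either way.
- lock (a joint): Turn of the lock plug in rad: 0 at rest, grows clockwise seen from above, stop at 1.57. A return spring (0.016 Nm at 0, 0.08 Nm at the stop) turns it back when let go. The blade has about 0.15 rad of play in the keyway, so the key turns that much further than the plug.
- mug: White mug, 76 mm across, 90 mm high, with a handle; a bystander on the desk between the block and the box. Origin: centre of its underside.
- canister: Black canister with a steel lid, 92 mm across, 118 mm high; a bystander on the desk between the block and the box. Origin: centre of its underside.
Mind the look-alikes: they are no part of the job. Of the things like the key, leave any that is orange or yellow; of the rest the larger one is meant.

How it is judged:
By the outcome, as a careful person would: the job done as asked, in the order asked, and still so for the second after the job is handed in, while the arm keeps its last pose, push and grip.
It also fails if it takes over 51 s, if anything falls off the work surface, if the arm or the gripper's body presses on something with over 40 N, if the wrist force passes 120 N, or if a joint passes its speed limit or range.

## Working session

There is one attempt and no reset: what is moved stays moved. The work goes in short steps, Python scripts to look and compute and a tool call to move; the robot and the scene stay as the last step left them, time stands still between calls to the robot, and variables do not carry over. Pictures are saved under pics/ and viewed, at most 10 in all, crops included, and the job is handed in when it is done.

Besides the shell and the picture viewer there is one more tool, called after ">>>" by a JSON object that holds its "method" and its "body". play_rows: Moves the arm, as the interface text tells. Its arguments: {"type":"object","properties":{"rows":{"type":"array","items":{"type":"array"}},"claw":{"type":"number"},"newtons":{"type":"number"}},"required":["rows"]}

```bash
mkdir -p pics; ls; python3 - <<'E'
from workcell import bot,cams
import cv2,numpy as np,pickle
print(bot.read_state())
for n in ("scene","top","wrist"):
    c=cams.read_camera(n); pickle.dump(c,open(n+".pkl","wb"))
    print(n,c["K"].round(1).tolist(),np.round(c.get("T",c.get("mount")),4).tolist())
    cv2.imwrite(f"pics/{n}0.png",c["image"][...,::-1])
a=[cv2.imread(f"pics/{n}0.png") for n in("scene","top")]
E
```

```text
pics
{'time': 0.0, 'q': array([-1.29692369e+00,  2.64748715e-01,  1.60533877e+00, -1.66278856e-05,
        1.27369190e+00, -3.68832534e-02]), 'joint_vel': array([-0.00131542,  0.00089151,  0.00160631,  0.00317871,  0.00178286,
       -0.00035956]), 'joint_torque': array([ 1.16472809e-03, -5.15101719e+01, -3.67315543e+01, -1.06414195e-04,
        1.28106301e-02, -7.35313591e-06]), 'tool_pos': array([ 0.20619337, -0.64191959,  0.1992841 ]), 'tcp_rot': array([-3.10160164e+00, -4.85844304e-01,  4.30560921e-04]), 'wrist_force': array([-0.76350803,  0.41100209, -0.04358134]), 'torque': array([-0.05030226, -0.02475812, -0.01915176]), 'grip_force': 0.0, 'width': 1.001499737696011}
scene [[388.7, 0.0, 258.5], [0.0, 388.7, 187.1], [0.0, 0.0, 1.0]] [[0.7242, 0.357, -0.5899, 0.9947], [0.6893, -0.3985, 0.6051, -0.4355], [-0.019, -0.8448, -0.5347, 0.4882], [0.0, 0.0, 0.0, 1.0]]
top [[355.6, 0.0, 252.4], [0.0, 355.6, 188.1], [0.0, 0.0, 1.0]] [[-0.0254, -0.9948, 0.0981, 0.4718], [-0.9996, 0.0263, 0.0076, 0.0141], [-0.0101, -0.0979, -0.9951, 0.8866], [0.0, 0.0, 0.0, 1.0]]
wrist [[332.1, 0.0, 255.0], [0.0, 332.1, 192.1], [0.0, 0.0, 1.0]] [[-0.0002, -0.9516, -0.3075, 0.0785], [1.0, -0.0002, 0.0, -0.001], [-0.0001, -0.3075, 0.9516, -0.1745], [0.0, 0.0, 0.0, 1.0]]
```

View pics/scene0.png

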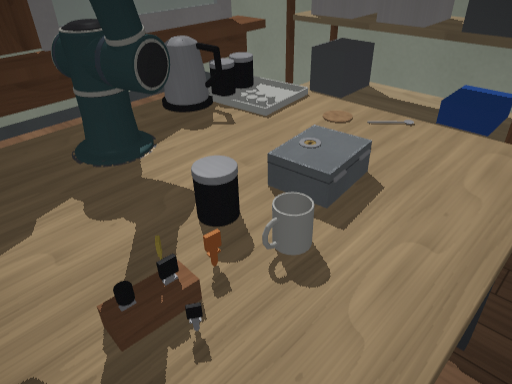

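View pics/top0.png

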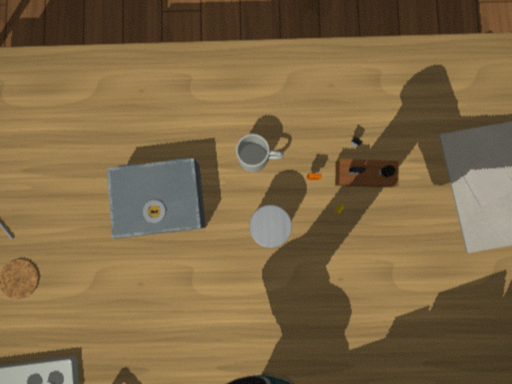

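Scene view: in the block (130–200, 270–340) stand the flat black-headed key (167,268) and the round key (124,294). The look-alikes around it are yellow (158,248), orange (213,245) and a small black one (195,315). In the top view the flat key is at (357,170), the round one at (388,172), the small black one at (357,141), orange at (314,176), yellow at (340,210), and the lock at (154,211). The flat black key in the block fits: it isn't orange or yellow, and it's the larger of the two black ones. I'll measure it and confirm in a crop.

```bash
cat > h.py <<'E'
import numpy as np,cv2,pickle
from scipy.spatial.transform import Rotation as R
def ray(c,uv,z,T=None):
    T=c["T"] if T is None else T
    d=T[:3,:3]@np.linalg.inv(c["K"])@np.array([uv[0],uv[1],1.]); o=T[:3,3]
    return o+d*(z-o[2])/d[2]
def wT(c,s):
    T=np.eye(4);T[:3,:3]=R.from_rotvec(s["tcp_rot"]).as_matrix();T[:3,3]=s["tool_pos"];return T@c["mount"]
def rect(c,mask,z,T=None,box=None):
    "largest blob in the box: centre, sizes, yaw of long side, on plane z"
    if box: m=np.zeros_like(mask);x0,y0,x1,y1=box;m[y0:y1,x0:x1]=mask[y0:y1,x0:x1];mask=m
    cs,_=cv2.findContours(mask.astype(np.uint8),cv2.RETR_EXTERNAL,cv2.CHAIN_APPROX_NONE)
    k=max(cs,key=cv2.contourArea).reshape(-1,2)
    P=np.array([ray(c,p,z,T)[:2] for p in k])*1000
    (x,y),(w,h),a=cv2.minAreaRect(P.astype(np.float32))
    if w<h: w,h,a=h,w,a+90
    return dict(px=k.mean(0).round(1),c=(round(x,1),round(y,1)),wh=(round(w,1),round(h,1)),yaw=round((a+90)%180-90,1))
E
python3 - <<'E'
from h import *
c=pickle.load(open("top.pkl","rb"));im=c["image"];hsv=cv2.cvtColor(im,cv2.COLOR_RGB2HSV)
for p in [(357,170),(388,172),(357,141),(370,180),(150,180),(145,211),(154,211),(160,211)]: print(p,im[p[1],p[0]],hsv[p[1],p[0]])
dark=im.max(2)<45
print("key",rect(c,dark,.089,box=(345,160,372,180)))
print("round",rect(c,dark,.083,box=(378,160,400,182)))
brown=(hsv[...,1]>120)&(hsv[...,0]<12)|dark
print("block",rect(c,brown,.045,box=(330,152,405,192)))
grey=(hsv[...,1]<70)&(hsv[...,0]>85)&(im.max(2)>70)
print("box",rect(c,grey,.085,box=(95,145,215,250)))
gold=(hsv[...,1]>100)&(hsv[...,0]>10)
print("plug",rect(c,gold,.086,box=(140,196,170,226)))
ring=(im.min(2)>135)
print("ring",rect(c,ring,.088,box=(135,192,175,230)))
s=pickle.load(open("scene.pkl","rb"))["image"]
a=cv2.resize(s[220:350,90:250],None,fx=4.5,fy=4.5,interpolation=cv2.INTER_CUBIC)
cv2.imwrite("pics/crop1.png",a[...,::-1])
E
```

```text
(357, 170) [22 22 25] [120  31  25]
(388, 172) [11  8  8] [ 0 70 11]
(357, 141) [20 24 25] [96 51 25]
(370, 180) [65 37 20] [ 11 177  65]
(150, 180) [108 114 115] [ 94  16 115]
(145, 211) [142 144 142] [ 60   4 144]
(154, 211) [69 65 53] [23 59 69]
(160, 211) [155 136  98] [ 20  94 155]
key {'px': array([357.1, 169.1]), 'c': (586.4, -218.2), 'wh': (34.0, 11.4), 'yaw': 88.5}
round {'px': array([387.7, 170.7]), 'c': (582.8, -287.9), 'wh': (31.9, 24.3), 'yaw': -67.1}
block {'px': array([387.8, 171. ]), 'c': (588.4, -303.1), 'wh': (33.6, 26.4), 'yaw': 88.5}
box {'px': array([154.7, 196.9]), 'c': (536.9, 244.6), 'wh': (199.4, 159.4), 'yaw': -84.6}
plug {'px': array([153.7, 210.7]), 'c': (505.3, 243.9), 'wh': (25.2, 24.3), 'yaw': -45.7}
ring {'px': array([153.4, 211.2]), 'c': (504.7, 242.9), 'wh': (45.3, 44.9), 'yaw': 88.5}
```

View pics/crop1.png

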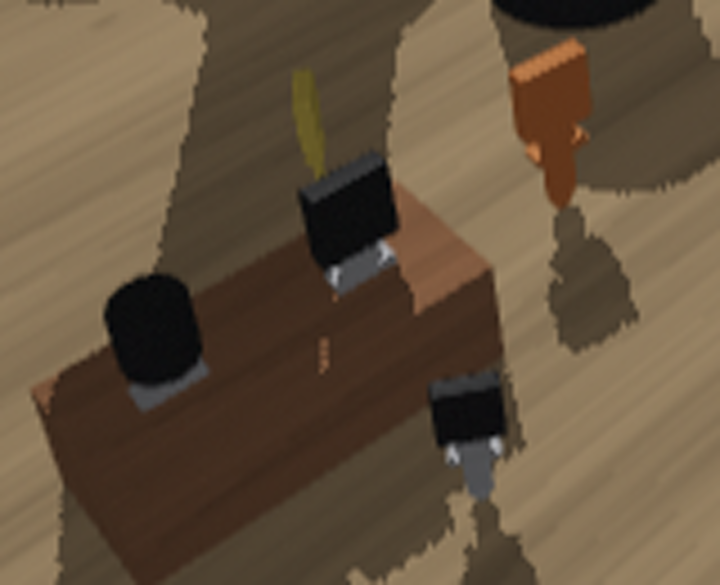

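The crop confirms it. The flat rectangular black head stands in the block at crop (350,210), clearly larger than the small black one at (467,410). Orange and yellow are excluded, and the round key is at (155,330). I'll write a move helper and start moving.

```bash
cat >> h.py <<'E'
def down(yaw): # tool z down, tool y at world yaw (deg)
    a=np.radians(yaw);y=np.array([np.cos(a),np.sin(a),0]);z=np.array([0,0,-1.]);return np.c_[np.cross(y,z),y,z]
def go(s,pos,yaw):
    "scaled shift and turn to reach pos (mm), yaw (deg)"
    M=R.from_rotvec(s["tcp_rot"]).as_matrix()
    d=M.T@(np.array(pos)/1000-s["tool_pos"])/.25
    t=R.from_matrix(M.T@down(yaw)).as_rotvec()/np.radians(45)
    print("go",d.round(4),t.round(4))
def yaw(s):
    y=R.from_rotvec(s["tcp_rot"]).as_matrix()[:,1];return np.degrees(np.arctan2(y[1],y[0])).round(2)
E
python3 -c "
from h import *;from workcell import bot
s=bot.read_state();go(s,(396,-430,200),-37)"
```

```text
go [ 9.821e-01 -5.756e-01 -8.000e-04] [-2.100e-03 -7.000e-04 -7.821e-01]
```

>>> {"method": "play_rows", "body": {"rows": [[[0.16, -0.1, 0], [0, 0, -0.13]], [[0.33, -0.19, 0], [0, 0, -0.26]], [[0.49, -0.29, 0], [0, 0, -0.39]], [[0.65, -0.38, 0], [0, 0, -0.52]], [[0.82, -0.48, 0], [0, 0, -0.65]], [[0.98, -0.575, 0], [-0.002, 0, -0.78]], [[0.98, -0.575, 0], [-0.002, 0, -0.78]], [[0.98, -0.575, 0], [-0.002, 0, -0.78]]], "claw": 0.1}}

```text
time: 0.82
tool_pos: [0.3993, -0.4258, 0.2003]
tcp_rot: [-2.809, -1.406, -0.005]
wrist_force: [-1.5, -0.3, 0.4]
width: 0.551
grip_force: 0.0
```

```bash
python3 -c "
from h import *;from workcell import bot
s=bot.read_state();print(s['tool_pos'],yaw(s),s['time'],s['joint_vel'].round(2));go(s,(586,-218,165),-1.5)"
```

```text
[ 0.39926339 -0.42582884  0.20030342] -36.8 0.8167 [-0.07  0.01 -0.02 -0.07 -0.01 -0.06]
go [1.1127 0.1    0.1444] [ 0.0023 -0.0031 -0.7845]
```

>>> {"method": "play_rows", "body": {"rows": [[[0.16, 0.015, 0.02], [0, 0, -0.13]], [[0.33, 0.03, 0.05], [0, 0, -0.26]], [[0.5, 0.045, 0.07], [0, 0, -0.39]], [[0.66, 0.06, 0.1], [0, 0, -0.52]], [[0.83, 0.075, 0.12], [0, 0, -0.65]], [[1, 0.09, 0.144], [0.002, -0.003, -0.784]], [[1, 0.09, 0.144], [0.002, -0.003, -0.784]], [[1, 0.09, 0.144], [0.002, -0.003, -0.784]], [[1, 0.09, 0.144], [0.002, -0.003, -0.784]]]}}

```text
time: 1.57
tool_pos: [0.5641, -0.2452, 0.164]
tcp_rot: [2.256, 2.186, -0.007]
wrist_force: [-0.9, -0.2, -0.2]
width: 0.551
grip_force: 0.0
```

```bash
python3 - <<'E'
from h import *;from workcell import bot,cams
s=bot.read_state();c=cams.read_camera("wrist");pickle.dump((s,c),open("w1.pkl","wb"))
print(s['tool_pos'],yaw(s),s['time'])
cv2.imwrite("pics/w1.png",c["image"][...,::-1])
go(s,(586,-218,165),-1.5)
E
```

```text
[ 0.56405448 -0.24519095  0.16398518] -1.8 1.5667
go [ 0.1114  0.0843 -0.0046] [-0.0033  0.0041 -0.0066]
```

View pics/w1.png

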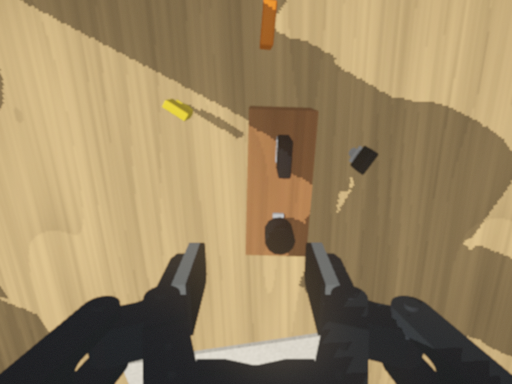

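Wrist view: block spans (248–317, 107–255), flat key head at (284,156), round key at (280,235), small black key at (363,159), yellow at (177,110), orange at (268,22).

```bash
python3 - <<'E'
from h import *
s,c=pickle.load(open("w1.pkl","rb"));T=wT(c,s);im=c["image"];hsv=cv2.cvtColor(im,cv2.COLOR_RGB2HSV)
print("cam",T[:3,3])
dark=im.max(2)<60
for z in(.089,.075): print("key",rect(c,dark,z,T,(262,125,305,190)))
blk=(cv2.medianBlur(hsv[...,0],5)<13)&(hsv[...,1]>100)|(im.max(2)<75)
print("block",rect(c,blk,.045,T,(236,98,335,270)))
print(im[130:185:4,284].max(1), im[156,270:300].max(1), hsv[115:120,260],hsv[115,235:250].tolist())
E
```

```text
cam [ 0.56635997 -0.16498072  0.33827468]
key {'px': array([285.4, 144.8]), 'c': (587.0, -210.6), 'wh': (15.4, 9.1), 'yaw': 89.5}
key {'px': array([285.4, 144.8]), 'c': (588.1, -213.1), 'wh': (16.3, 9.6), 'yaw': 89.5}
block {'px': array([279.2, 235.5]), 'c': (584.9, -306.1), 'wh': (35.5, 26.1), 'yaw': -89.8}
[115  98  51  54  56  58  65  66  66  66  69  67 125 181] [178 175 176 176 178 180 159 103  65  64  68  68  67  67  65  65  64  63
  62  59  58  68  93 110 112 112 114 115 114 113] [[ 14 139 119]
 [ 14 140 120]
 [ 15 141 119]
 [ 14 142 120]
 [ 14 142 120]] [[20, 97, 190], [20, 96, 194], [20, 96, 197], [20, 98, 195], [19, 102, 177], [19, 104, 152], [19, 107, 141], [19, 107, 136], [19, 105, 129], [19, 106, 127], [19, 103, 131], [19, 105, 134], [18, 105, 136], [17, 117, 131], [15, 136, 124]]
```

```bash
python3 - <<'E'
from h import *
s,c=pickle.load(open("w1.pkl","rb"));T=wT(c,s);im=c["image"];hsv=cv2.cvtColor(im,cv2.COLOR_RGB2HSV)
dark=im.max(2)<82
for z in(.089,.075): print("key",rect(c,dark,z,T,(262,125,305,190)))
m=(hsv[...,0]<=16)&(hsv[...,1]>115)|dark
m=cv2.morphologyEx(m.astype(np.uint8),cv2.MORPH_OPEN,np.ones((5,5)))
b=rect(c,m,.045,T,(236,98,335,258));print("block",b)
a=np.radians(b['yaw']%180);u=np.array([np.cos(a),np.sin(a)])
print(np.array(b['c'])+36*u, np.array(b['c'])-36*u)
E
```

```text
key {'px': array([284.3, 155.8]), 'c': (586.5, -218.5), 'wh': (32.6, 11.0), 'yaw': 87.4}
key {'px': array([284.3, 155.8]), 'c': (587.7, -221.5), 'wh': (34.4, 11.6), 'yaw': 87.4}
block {'px': array([280.7, 182.8]), 'c': (588.6, -256.7), 'wh': (144.9, 68.5), 'yaw': 87.7}
[ 590.04474453 -220.72900178] [ 587.15525547 -292.67099822]
```

```bash
python3 -c "
from h import *;from workcell import bot
s=bot.read_state();go(s,(586.4,-218.7,100),-2.2);go(s,(586.4,-218.7,55),-2.2)"
```

```text
go [0.1127 0.0876 0.2567] [-0.0027  0.0044  0.0072]
go [0.1133 0.088  0.4367] [-0.0027  0.0044  0.0072]
```

>>> {"method": "play_rows", "body": {"rows": [[[0.1127, 0.0876, 0.08], [-0.003, 0.004, 0.007]], [[0.1127, 0.0876, 0.16], [-0.003, 0.004, 0.007]], [[0.1127, 0.0876, 0.26], [-0.003, 0.004, 0.007]], [[0.1127, 0.0876, 0.26], [-0.003, 0.004, 0.007]], [[0.1127, 0.0876, 0.26], [-0.003, 0.004, 0.007]], [[0.1127, 0.0876, 0.26], [-0.003, 0.004, 0.007]]]}}

```text
time: 2.12
tool_pos: [0.5871, -0.2194, 0.1006]
tcp_rot: [2.263, 2.176, 0.002]
wrist_force: [0.8, 0.7, 0.2]
width: 0.55
grip_force: 0.0
```

```bash
python3 - <<'E'
from h import *;from workcell import bot,cams
s=bot.read_state();c=cams.read_camera("wrist");pickle.dump((s,c),open("w2.pkl","wb"))
print(s['tool_pos'],yaw(s),s['time'],s['tcp_rot'])
cv2.imwrite("pics/w2.png",c["image"][...,::-1])
go(s,(586.4,-218.7,55),-2.2)
im=c["image"];T=wT(c,s);print("key",rect(c,im.max(2)<82,.089,T,(225,100,320,215)))
E
```

```text
[ 0.5870578  -0.21942699  0.10062449] -2.26 2.1167 [2.26339676e+00 2.17598131e+00 1.83157248e-03]
go [ 0.0029 -0.0031  0.1825] [ 0.0027  0.0006 -0.0012]
key {'px': array([256.8, 201.8]), 'c': (588.1, -205.7), 'wh': (16.4, 8.4), 'yaw': 87.7}
```

View pics/w2.png

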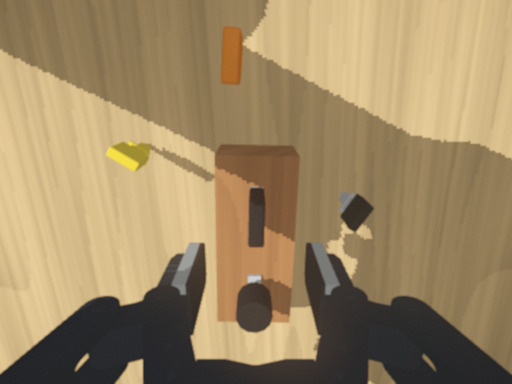

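The wrist view shows the key head centred between the fingers: column 257, rows 187–247, fingers at columns 192 and 318. Descending to grip.

>>> {"method": "play_rows", "body": {"rows": [[[0.003, -0.003, 0.06], [0.003, 0, 0]], [[0.003, -0.003, 0.12], [0.003, 0, 0]], [[0.003, -0.003, 0.18], [0.003, 0, 0]], [[0.003, -0.003, 0.182], [0.003, 0, 0]], [[0.003, -0.003, 0.182], [0.003, 0, 0]]]}}

```text
time: 2.58
tool_pos: [0.5857, -0.2169, 0.0531]
tcp_rot: [-2.261, -2.178, 0.002]
wrist_force: [0.1, -0.5, -0.0]
width: 0.551
grip_force: 0.0
```

>>> {"method": "play_rows", "body": {"rows": [[[0, 0, 0], [0, 0, 0]], [[0, 0, 0], [0, 0, 0]], [[0, 0, 0], [0, 0, 0]], [[0, 0, 0], [0, 0, 0]], [[0, 0, 0], [0, 0, 0]], [[0, 0, 0], [0, 0, 0]], [[0, 0, 0], [0, 0, 0]], [[0, 0, 0], [0, 0, 0]]], "claw": -1, "newtons": 70}}

```text
time: 3.25
tool_pos: [0.5878, -0.2174, 0.0554]
tcp_rot: [2.261, 2.179, 0.001]
wrist_force: [0.2, -0.1, 6.4]
width: 0.072
grip_force: 69.0
```

>>> {"method": "play_rows", "body": {"rows": [[[0, 0, -0.02], [0, 0, 0]], [[0, 0, -0.06], [0, 0, 0]], [[0, 0, -0.12], [0, 0, 0]], [[0, 0, -0.2], [0, 0, 0]], [[0, 0, -0.32], [0, 0, 0]], [[0, 0, -0.44], [0, 0, 0]], [[0, 0, -0.56], [0, 0, 0]], [[0, 0, -0.7], [0, 0, 0]], [[0, 0, -0.8], [0, 0, 0]], [[0, 0, -0.8], [0, 0, 0]], [[0, 0, -0.8], [0, 0, 0]]]}}

```text
time: 4.17
tool_pos: [0.5878, -0.2175, 0.2569]
tcp_rot: [2.26, 2.178, 0.002]
wrist_force: [-0.3, 0.8, -1.0]
width: 0.074
grip_force: 68.7
```

```bash
python3 - <<'E'
from h import *;from workcell import bot,cams
s=bot.read_state();c=cams.read_camera("wrist");pickle.dump((s,c),open("w3.pkl","wb"))
d=cams.read_camera("scene");pickle.dump(d,open("s3.pkl","wb"))
print(s['tool_pos'],yaw(s),s['time'],s['wrist_force'],s['width'],s['grip_force'])
a=c["image"][170:384,130:380]
b=d["image"][100:320,60:300]
cv2.imwrite("pics/w3.png",np.hstack([cv2.resize(a,(400,342)),cv2.resize(b,(373,342))])[...,::-1])
go(s,(565,-10,255),2)
E
```

```text
[ 0.58777518 -0.21753268  0.25694855] -2.13 4.1667 [-0.28940675  0.84839144 -0.96212665] 0.07385688787020993 68.66459643468261
go [ 0.8262 -0.1219  0.0061] [ 0.0039  0.0022 -0.0917]
```

View pics/w3.png

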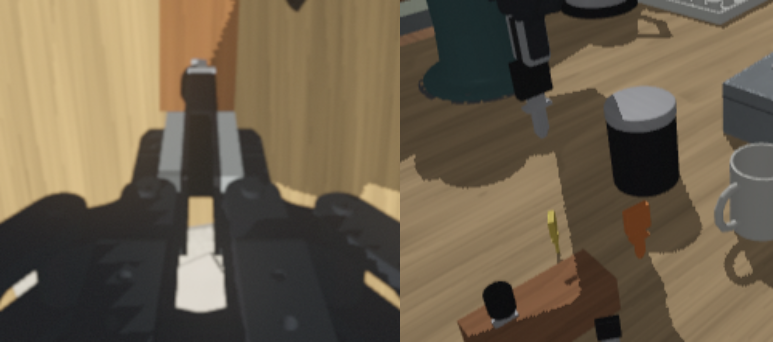

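The key is held blade down between the pads, and its slot in the block is now empty. Carrying it over at height.

>>> {"method": "play_rows", "body": {"rows": [[[0.1, -0.015, 0], [0, 0, -0.01]], [[0.22, -0.03, 0], [0, 0, -0.02]], [[0.36, -0.05, 0], [0, 0, -0.04]], [[0.5, -0.07, 0], [0, 0, -0.055]], [[0.64, -0.09, 0], [0, 0, -0.07]], [[0.76, -0.11, 0.006], [0.004, 0.002, -0.09]], [[0.826, -0.122, 0.006], [0.004, 0.002, -0.092]], [[0.826, -0.122, 0.006], [0.004, 0.002, -0.092]]]}}

```text
time: 4.93
tool_pos: [0.5617, -0.006, 0.2497]
tcp_rot: [-2.171, -2.257, 0.006]
wrist_force: [0.1, -0.6, 0.2]
width: 0.073
grip_force: 68.7
```

```bash
python3 - <<'E'
from h import *;from workcell import bot
s=bot.read_state();print(s['tool_pos'],yaw(s),s['time'])
go(s,(506,236,250),5.4);go(s,(506,236,215),5.4)
E
```

```text
[ 0.56165452 -0.00597968  0.24970952] 2.23 4.9333
go [ 0.9758 -0.1848  0.0045] [-0.0119 -0.0054 -0.0705]
go [ 0.9753 -0.1835  0.1445] [-0.0119 -0.0054 -0.0705]
```

>>> {"method": "play_rows", "body": {"rows": [[[0.12, -0.02, 0], [0, 0, -0.01]], [[0.25, -0.045, 0], [0, 0, -0.02]], [[0.39, -0.07, 0], [0, 0, -0.03]], [[0.53, -0.1, 0], [0, 0, -0.04]], [[0.67, -0.125, 0.02], [-0.01, -0.005, -0.05]], [[0.8, -0.15, 0.06], [-0.012, -0.005, -0.07]], [[0.92, -0.17, 0.11], [-0.012, -0.005, -0.07]], [[0.975, -0.184, 0.144], [-0.012, -0.005, -0.07]], [[0.975, -0.184, 0.144], [-0.012, -0.005, -0.07]], [[0.975, -0.184, 0.144], [-0.012, -0.005, -0.07]], [[0.975, -0.184, 0.144], [-0.012, -0.005, -0.07]]]}}

```text
time: 5.85
tool_pos: [0.5093, 0.2312, 0.2164]
tcp_rot: [2.116, 2.315, 0.001]
wrist_force: [0.0, -0.5, -0.9]
width: 0.07
grip_force: 68.7
```

```bash
python3 - <<'E'
from h import *;from workcell import bot,cams
s=bot.read_state();c=cams.read_camera("wrist");pickle.dump((s,c),open("w4.pkl","wb"))
print(s['tool_pos'],yaw(s),s['time'],s['tcp_rot'],s['wrist_force'])
cv2.imwrite("pics/w4.png",cv2.resize(c["image"][90:290,130:380],(750,600),interpolation=cv2.INTER_CUBIC)[...,::-1])
E
```

```text
[0.50928684 0.23121232 0.2163636 ] 5.14 5.85 [2.11627034e+00 2.31504194e+00 7.52614626e-04] [ 0.02610614 -0.50095619 -0.9331034 ]
```

View pics/w4.png

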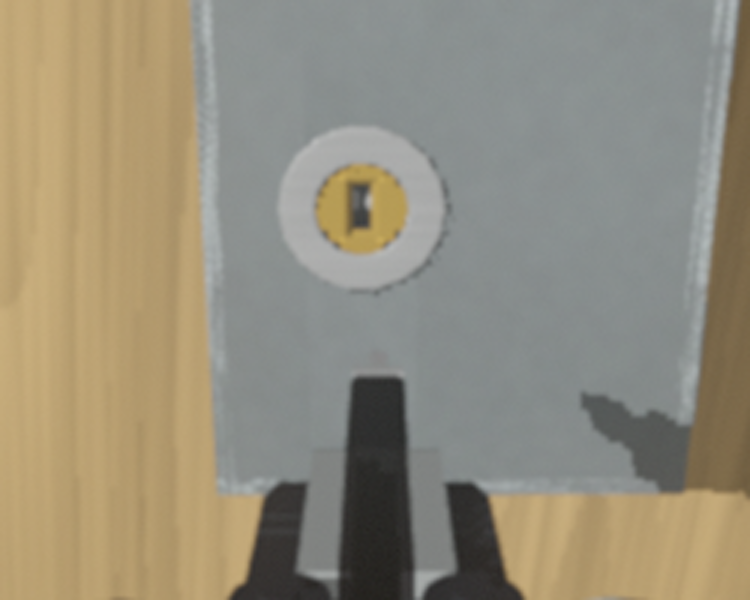

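The view shows the lock ring centred at crop (361,208), i.e. image (250,159), with the upright keyway slot. The held key's head end edge is at image row 215, its shoulder at about 213 and its blade tip at (256,207). That suggests the key sits about 5 mm toward −x in the gripper, so I'll measure both in the tool frame.

```bash
python3 - <<'E'
from h import *;from workcell import bot
s,c=pickle.load(open("w4.pkl","rb"));T=wT(c,s);im=c["image"];hsv=cv2.cvtColor(im,cv2.COLOR_RGB2HSV)
gold=(hsv[...,1]>80);ring=im.min(2)>150
p=rect(c,gold,.086,T,(232,140,270,178));r=rect(c,ring,.088,T,(215,125,285,192))
print("plug",p);print("ring",r)
grey=(hsv[...,1]<60)&(im.max(2)>70)
print("box",rect(c,grey,.085,T,(150,0,400,215)))
# in-hand key: rays onto planes of constant tool z
Mt=c["mount"]
def tz(uv,z): return (ray(c,uv,z,Mt)[:2]*1000).round(1)
print("col256",[(v,im[v,256].tolist()) for v in range(202,220)])
print("row225 cols",[(u,int(im[225,u].max())) for u in range(240,272)])
h=s["tool_pos"][2]
print("plug in tool",tz(p["px"],h-.086),"ring",tz(r["px"],h-.088))
for v,z,n in((206.5,.040,"tip"),(213.5,.007,"shoulder top +11.5"),(215.5,-.002,"head bottom +15")): print(n,tz((256,v),z))
E
```

```text
plug {'px': array([250.4, 159.1]), 'c': (503.6, 244.0), 'wh': (27.5, 26.7), 'yaw': 50.0}
ring {'px': array([249.3, 158.6]), 'c': (502.9, 244.2), 'wh': (51.2, 50.1), 'yaw': 5.1}
box {'px': array([283.4, 125. ]), 'c': (532.0, 268.9), 'wh': (162.4, 156.3), 'yaw': 5.1}
col256 [(202, [140, 146, 146]), (203, [140, 145, 145]), (204, [139, 145, 145]), (205, [139, 144, 145]), (206, [136, 141, 141]), (207, [136, 138, 138]), (208, [136, 135, 136]), (209, [136, 135, 135]), (210, [135, 135, 134]), (211, [135, 137, 136]), (212, [138, 139, 139]), (213, [144, 145, 144]), (214, [135, 137, 136]), (215, [101, 101, 101]), (216, [60, 59, 59]), (217, [47, 46, 46]), (218, [47, 49, 47]), (219, [48, 50, 48])]
row225 cols [(240, 143), (241, 143), (242, 143), (243, 144), (244, 143), (245, 131), (246, 101), (247, 61), (248, 49), (249, 47), (250, 49), (251, 48), (252, 48), (253, 48), (254, 50), (255, 49), (256, 49), (257, 48), (258, 47), (259, 48), (260, 47), (261, 48), (262, 46), (263, 45), (264, 70), (265, 115), (266, 140), (267, 144), (268, 142), (269, 141), (270, 141), (271, 140)]
plug in tool [13.6 -4.9] ring [14.5 -5.9]
tip [-0.1  0.1]
shoulder top +11.5 [7.8 0. ]
head bottom +15 [10.2 -0. ]
```

>>> {"method": "play_rows", "body": {"rows": [[[0.04, -0.01, 0.08], [0, 0, 0]], [[0.072, -0.02, 0.16], [0, 0, 0]], [[0.072, -0.02, 0.24], [0, 0, 0]], [[0.072, -0.02, 0.3], [0, 0, 0]], [[0.072, -0.02, 0.32], [0, 0, 0]], [[0.072, -0.02, 0.32], [0, 0, 0]], [[0.072, -0.02, 0.32], [0, 0, 0]], [[0.072, -0.02, 0.32], [0, 0, 0]]]}}

```text
time: 6.57
tool_pos: [0.5045, 0.2498, 0.1388]
tcp_rot: [2.116, 2.314, 0.008]
wrist_force: [0.6, 0.2, -0.8]
width: 0.071
grip_force: 68.7
```

```bash
python3 - <<'E'
from h import *;from workcell import bot,cams
s=bot.read_state();c=cams.read_camera("wrist");pickle.dump((s,c),open("w5.pkl","wb"))
d=cams.read_camera("scene")
print(s['tool_pos'],yaw(s),s['time'],s['tcp_rot'],s['wrist_force'])
a=cv2.resize(c["image"][150:270,190:320],(520,480),interpolation=cv2.INTER_CUBIC)
b=cv2.resize(d["image"][90:190,270:340],(280,400),interpolation=cv2.INTER_CUBIC);b=np.vstack([b,np.zeros((80,280,3),np.uint8)])
cv2.imwrite("pics/w5.png",np.hstack([a,b])[...,::-1])
E
```

```text
[0.50450019 0.24975088 0.13877702] 5.11 6.5667 [2.11608686 2.31368702 0.00768347] [ 0.62329044  0.15181849 -0.79764718]
```

View pics/w5.png

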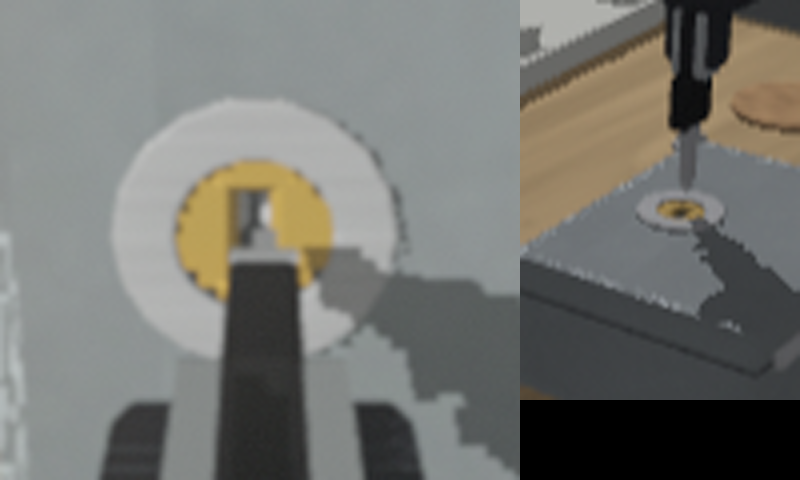

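The tip is over the plug. It is about 3 mm beyond the slot centre toward +x of the tool and 1.5 mm to the side. The wrist lock estimate agrees with the top camera's (505,243). I'll correct both and descend into the flare.

>>> {"method": "play_rows", "body": {"rows": [[[-0.013, -0.006, 0.01], [0, 0, 0]], [[-0.013, -0.006, 0.02], [0, 0, 0]], [[-0.013, -0.006, 0.03], [0, 0, 0]], [[-0.013, -0.006, 0.04], [0, 0, 0]], [[-0.013, -0.006, 0.05], [0, 0, 0]], [[-0.013, -0.006, 0.056], [0, 0, 0]], [[-0.013, -0.006, 0.056], [0, 0, 0]], [[-0.013, -0.006, 0.056], [0, 0, 0]], [[-0.013, -0.006, 0.056], [0, 0, 0]]]}}

```text
time: 7.42
tool_pos: [0.502, 0.2465, 0.1231]
tcp_rot: [2.116, 2.316, 0.004]
wrist_force: [0.5, 1.0, -0.7]
width: 0.067
grip_force: 68.7
```

```bash
python3 - <<'E'
from h import *;from workcell import bot,cams
s=bot.read_state();c=cams.read_camera("wrist");pickle.dump((s,c),open("w6.pkl","wb"))
print(s['tool_pos'],yaw(s),s['time'],s['wrist_force'],s['torque'])
a=cv2.resize(c["image"][150:270,190:320],(650,600),interpolation=cv2.INTER_CUBIC)
cv2.imwrite("pics/w6.png",a[...,::-1])
E
```

```text
[0.50195245 0.2464937  0.1230613 ] 5.17 7.4167 [ 0.4976978   1.0004441  -0.65850667] [0.02536923 0.03304065 0.02329121]
```

View pics/w6.png

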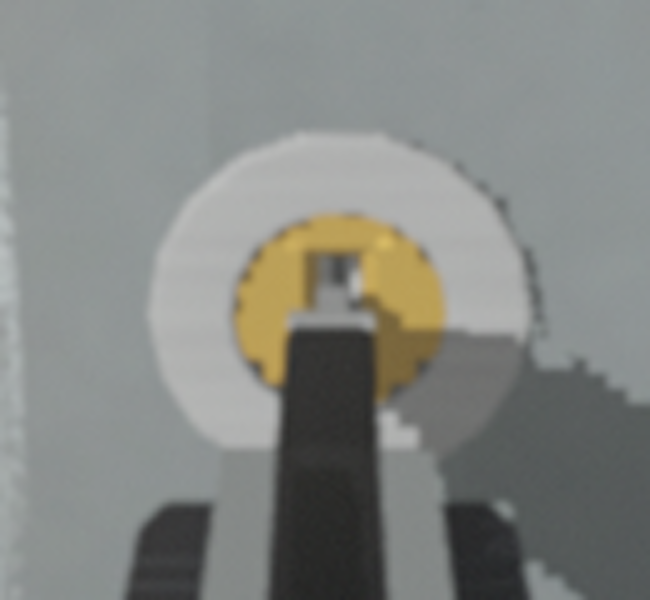

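The tip is over the slot mouth and laterally centred (blade column 331, slot 333), with no contact force yet. Lowering gently and watching the forces.

>>> {"method": "play_rows", "body": {"rows": [[[0, 0, 0.008], [0, 0, 0]], [[0, 0, 0.016], [0, 0, 0]], [[0, 0, 0.024], [0, 0, 0]], [[0, 0, 0.028], [0, 0, 0]], [[0, 0, 0.028], [0, 0, 0]], [[0, 0, 0.028], [0, 0, 0]]]}}

```text
time: 7.97
tool_pos: [0.5024, 0.2466, 0.1165]
tcp_rot: [2.115, 2.315, 0.005]
wrist_force: [0.6, -0.1, 1.2]
width: 0.073
grip_force: 69.2
```

>>> {"method": "play_rows", "body": {"rows": [[[0, 0, 0.008], [0, 0, 0]], [[0, 0, 0.016], [0, 0, 0]], [[0, 0, 0.02], [0, 0, 0]], [[0, 0, 0.02], [0, 0, 0]], [[0, 0, 0.02], [0, 0, 0]]]}}

```text
time: 8.38
tool_pos: [0.5019, 0.2463, 0.1107]
tcp_rot: [2.116, 2.316, 0.003]
wrist_force: [0.9, 0.3, 0.3]
width: 0.071
grip_force: 68.9
```

>>> {"method": "play_rows", "body": {"rows": [[[0, 0, 0.008], [0, 0, 0]], [[0, 0, 0.016], [0, 0, 0]], [[0, 0, 0.024], [0, 0, 0]], [[0, 0, 0.024], [0, 0, 0]], [[0, 0, 0.024], [0, 0, 0]]]}}

```text
time: 8.8
tool_pos: [0.5024, 0.2465, 0.1054]
tcp_rot: [2.116, 2.315, 0.005]
wrist_force: [0.5, -0.1, 3.2]
width: 0.074
grip_force: 69.4
```

>>> {"method": "play_rows", "body": {"rows": [[[0, 0, 0.008], [0, 0, 0]], [[0, 0, 0.016], [0, 0, 0.05]], [[0, 0, 0.02], [0, 0, -0.05]], [[0, 0, 0.024], [0, 0, 0]], [[0, 0, 0.024], [0, 0, 0]]]}}

```text
time: 9.22
tool_pos: [0.5024, 0.2466, 0.0993]
tcp_rot: [2.117, 2.314, 0.005]
wrist_force: [0.1, -0.6, 3.6]
width: 0.073
grip_force: 69.4
```

>>> {"method": "play_rows", "body": {"rows": [[[0, 0, 0.008], [0, 0, 0]], [[0, 0, 0.016], [0, 0, 0.05]], [[0, 0, 0.02], [0, 0, -0.05]], [[0, 0, 0.02], [0, 0, 0]], [[0, 0, 0.02], [0, 0, 0]]]}}

```text
time: 9.63
tool_pos: [0.5037, 0.2471, 0.0961]
tcp_rot: [2.115, 2.314, 0.009]
wrist_force: [0.1, -0.4, 10.6]
width: 0.074
grip_force: 70.4
```

>>> {"method": "play_rows", "body": {"rows": [[[0, 0, 0.006], [0, 0, 0.05]], [[0, 0, 0.01], [0, 0, -0.05]], [[0, 0, 0.012], [0, 0.01, 0.05]], [[0, 0, 0.012], [0, -0.01, -0.05]], [[0, 0, 0.012], [0, 0, 0]], [[0, 0, 0.012], [0, 0, 0]]]}}

```text
time: 10.13
tool_pos: [0.5049, 0.2475, 0.0958]
tcp_rot: [2.115, 2.313, 0.013]
wrist_force: [-4.0, -1.6, 22.8]
width: 0.075
grip_force: 72.3
```

>>> {"method": "play_rows", "body": {"rows": [[[0, 0, 0.006], [0, 0, 0.08]], [[0, 0, 0.01], [0, 0, -0.08]], [[0, 0, 0.01], [0, 0.015, 0.08]], [[0, 0, 0.01], [0, -0.015, -0.08]], [[0, 0, 0.01], [0, 0, 0]], [[0, 0, 0.01], [0, 0, 0]]]}}

```text
time: 10.63
tool_pos: [0.5063, 0.2481, 0.0956]
tcp_rot: [2.114, 2.312, 0.017]
wrist_force: [-4.9, -2.3, 30.9]
width: 0.08
grip_force: 73.9
```

```bash
python3 - <<'E'
from h import *;from workcell import bot,cams
s=bot.read_state();c=cams.read_camera("wrist");pickle.dump((s,c),open("w7.pkl","wb"))
d=cams.read_camera("scene")
print(s['tool_pos'],yaw(s),s['time'],s['wrist_force'],s['torque'],s['q'][5])
a=cv2.resize(c["image"][150:270,190:320],(440,406),interpolation=cv2.INTER_CUBIC)
b=cv2.resize(d["image"][90:190,270:345],(305,406),interpolation=cv2.INTER_CUBIC)
cv2.imwrite("pics/w7.png",np.hstack([a,b])[...,::-1])
E
```

```text
[0.50625555 0.24809954 0.09560608] 5.11 10.6333 [-4.89106822 -2.31645729 30.88156318] [-0.56194917  0.89258172  0.00889031] 0.32691410249756375
```

View pics/w7.png

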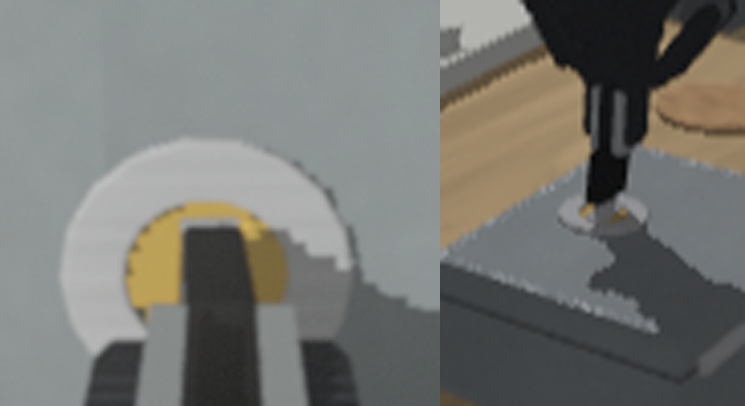

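The key looks home: the shoulder is on the brass face, no blade shows, and z held at 0.0956 (expected 0.096) while the force rose to 31 N. I'll ease the push, then turn about the key's own axis, which is about 4 mm from the TCP.

>>> {"method": "play_rows", "body": {"rows": [[[0, 0, -0.008], [0, 0, 0]], [[0, 0, -0.014], [0, 0, 0]], [[0, 0, -0.014], [0, 0, 0]], [[0, 0, -0.014], [0, 0, 0]]]}}

```text
time: 11.07
tool_pos: [0.5048, 0.2475, 0.0959]
tcp_rot: [2.113, 2.314, 0.012]
wrist_force: [-0.4, -0.4, 18.3]
width: 0.075
grip_force: 71.5
```

>>> {"method": "play_rows", "body": {"rows": [[[0, 0.001, 0], [0, 0, 0.09]], [[0, 0.0022, 0], [0, 0, 0.18]], [[-0.001, 0.0035, 0], [0, 0, 0.27]], [[-0.001, 0.0045, 0], [0, 0, 0.36]], [[-0.0015, 0.0055, 0], [0, 0, 0.45]], [[-0.002, 0.0065, 0], [0, 0, 0.54]], [[-0.0022, 0.0075, 0], [0, 0, 0.63]], [[-0.0026, 0.0089, 0], [0, 0, 0.73]], [[-0.0026, 0.0089, 0], [0, 0, 0.73]], [[-0.0026, 0.0089, 0], [0, 0, 0.73]], [[-0.0026, 0.0089, 0], [0, 0, 0.73]]]}}

```text
time: 11.98
tool_pos: [0.507, 0.2468, 0.0959]
tcp_rot: [2.683, 1.624, 0.014]
wrist_force: [-0.5, -1.8, 17.5]
width: 0.071
grip_force: 71.6
```

```bash
python3 - <<'E'
from h import *;from workcell import bot
s=bot.read_state()
M=R.from_rotvec(s['tcp_rot']).as_matrix()
print(s['tool_pos'],yaw(s),s['time'],"F tool",(M.T@s['wrist_force']).round(2),"M tool",(M.T@s['torque']).round(3),s['q'][5],"tilt z",M[:,2].round(3))
E
```

```text
[0.50697925 0.24684097 0.09590195] -27.64 11.9833 F tool [ -1.71   0.51 -17.55] M tool [ 0.121 -0.401 -0.018] 0.8962710165207585 tilt z [ 0.011  0.    -1.   ]
```

>>> {"method": "play_rows", "body": {"rows": [[[0, 0.001, 0], [0, 0, 0.09]], [[0, 0.0022, 0], [0, 0, 0.18]], [[-0.001, 0.0035, 0], [0, 0, 0.27]], [[-0.001, 0.0045, 0], [0, 0, 0.36]], [[-0.0015, 0.0055, 0], [0, 0, 0.45]], [[-0.002, 0.0065, 0], [0, 0, 0.54]], [[-0.0022, 0.0075, 0], [0, 0, 0.63]], [[-0.0026, 0.0089, 0], [0, 0, 0.74]], [[-0.0026, 0.0089, 0], [0, 0, 0.74]], [[-0.0026, 0.0089, 0], [0, 0, 0.74]]]}}

```text
time: 12.82
tool_pos: [0.5084, 0.2453, 0.0959]
tcp_rot: [3.039, 0.787, 0.015]
wrist_force: [-2.2, -2.0, 18.5]
width: 0.078
grip_force: 71.6
```

>>> {"method": "play_rows", "body": {"rows": [[[0, 0.001, 0], [0, 0, 0.09]], [[0, 0.0022, 0], [0, 0, 0.18]], [[-0.001, 0.0035, 0], [0, 0, 0.27]], [[-0.001, 0.0045, 0], [0, 0, 0.36]], [[-0.0015, 0.0055, 0], [0, 0, 0.45]], [[-0.002, 0.0065, 0], [0, 0, 0.54]], [[-0.0022, 0.0075, 0], [0, 0, 0.63]], [[-0.0026, 0.0089, 0], [0, 0, 0.7]], [[-0.0026, 0.0089, 0], [0, 0, 0.7]], [[-0.0026, 0.0089, 0], [0, 0, 0.7]]]}}

```text
time: 13.65
tool_pos: [0.5089, 0.2434, 0.096]
tcp_rot: [-3.14, 0.067, -0.016]
wrist_force: [-3.2, -0.6, 17.0]
width: 0.072
grip_force: 71.6
```

```bash
cat > st.py <<'E'
from h import *;from workcell import bot
s=bot.read_state()
M=R.from_rotvec(s['tcp_rot']).as_matrix()
print(s['tool_pos'],yaw(s),s['time'],"F tool",(M.T@s['wrist_force']).round(2),"M tool",(M.T@s['torque']).round(3),s['q'][5],"tilt z",M[:,2].round(3))
E
python3 st.py
```

```text
[0.50886793 0.2434033  0.09598072] -92.45 13.65 F tool [ -2.96   0.72 -17.03] M tool [-0.041 -0.486 -0.069] 2.0193850411545364 tilt z [ 0.01   0.001 -1.   ]
```

>>> {"method": "play_rows", "body": {"rows": [[[0, 0.0006, 0], [0, 0, 0.04]], [[0, 0.001, 0], [0, 0, 0.08]], [[0, 0.001, 0], [0, 0, 0.08]], [[0, 0.001, 0], [0, 0, 0.08]]]}}

```text
time: 13.98
tool_pos: [0.5089, 0.2432, 0.096]
tcp_rot: [-3.136, 0.165, -0.016]
wrist_force: [-2.4, 0.1, 18.0]
width: 0.077
grip_force: 71.6
```

```bash
python3 st.py
```

```text
[0.5088829  0.24322108 0.09598929] -96.04 13.9833 F tool [ -2.2    0.14 -18.05] M tool [-0.062 -0.436 -0.101] 2.0816423164481024 tilt z [ 0.01   0.001 -1.   ]
```

>>> {"method": "play_rows", "body": {"rows": [[[0, 0.0006, 0], [0, 0, 0.04]], [[0, 0.001, 0], [0, 0, 0.07]], [[0, 0.001, 0], [0, 0, 0.07]], [[0, 0.001, 0], [0, 0, 0.07]]]}}

```text
time: 14.32
tool_pos: [0.5089, 0.243, 0.096]
tcp_rot: [-3.13, 0.251, -0.016]
wrist_force: [-2.1, -0.4, 18.5]
width: 0.078
grip_force: 71.6
```

```bash
python3 st.py
```

```text
[0.50888304 0.24296058 0.09597686] -99.18 14.3167 F tool [ -1.8    0.72 -18.55] M tool [-0.102 -0.443 -0.209] 2.1361094067248376 tilt z [ 0.01   0.001 -1.   ]
```

The resisting torque jumped from 0.10 to 0.21 Nm over the last 3°, so the plug is against its stop, with the key still pressed and at the same height. I'll hold briefly to check it's steady, then hand in.

>>> {"method": "play_rows", "body": {"rows": [[[0, 0, 0], [0, 0, 0]], [[0, 0, 0], [0, 0, 0]], [[0, 0, 0], [0, 0, 0]], [[0, 0, 0], [0, 0, 0]], [[0, 0, 0], [0, 0, 0]], [[0, 0, 0], [0, 0, 0]]]}}

```text
time: 14.82
tool_pos: [0.5089, 0.243, 0.096]
tcp_rot: [-3.13, 0.251, -0.016]
wrist_force: [-1.7, 0.0, 18.4]
width: 0.074
grip_force: 71.6
```

```bash
python3 st.py; python3 -c "
from workcell import bot
print(bot.finish_job())"
```

```text
[0.50890386 0.24295364 0.09596954] -99.17 14.8167 F tool [ -1.49   0.18 -18.38] M tool [-0.011 -0.375 -0.231] 2.1359958999969004 tilt z [ 0.01   0.001 -1.   ]
the job is handed in; nothing more can be done
None
```

The flat-headed key is pushed home in the lock, turned clockwise to its stop and still gripped and held there; I handed the job in at 14.8 s, with the turn judged from the torque and angle readings, not from a picture.

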